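# Close the bench caliper on the purple-capped vial

## Task

Stand the purple-capped sample vial upright on the bed of the bench caliper, midway across it and between the two open jaws. Then slide the moving jaw by its orange grip until the vial is held in contact between both jaws, keeping the jaw square to the bed and not cocked sideways; let go and leave it closed on the vial.

Things in the scene. Friction and masses are not known exactly. Their poses are not given: they have to be found in the camera images.
- purple_vial: The only vial with a purple cap, loose on the bench among three of the same size with white, yellow and green caps. Amber glass cylinder 32 mm in diameter, white label, cap 30 mm in diameter and 19 mm high; 75 mm tall in all, about 60 g. Origin at the centre of its underside, z up along its axis.
- caliper: Bench caliper fixed to the bench: grey metal bed 60 mm wide (x), y -115 to +135 mm, top 18 mm above the bench. Origin on the bench under the bed's centreline, z up, y = sliding direction. Fixed steel jaw at the -y end: 26 mm wide, top 58 mm above the bench, flat face at y = -85 mm looking to +y. Readout 14 mm high on the +y end. The vial belongs on the bed at x = 0 between the jaw faces.
- carriage (a joint): Travel of the moving jaw towards the fixed jaw (along the caliper's -y), m: 0 fully open (90 mm between the faces), 0.09 shut; gap = 0.09 - value, so about 0.058 when closed on the vial. Starts at 0 to 0.02. Slides with about 2 N of friction and stays where it is left.
- jaw: Moving jaw on a dark carriage. Origin at x = 0, y = 65 mm - travel on the caliper, 28 mm above the bench; axes as the caliper's. Upright orange grip 20 x 20 mm over the origin, top 57 mm above it. Steel jaw face 60 mm off towards -y, 26 mm wide, top 30 mm above the origin; a low bar (top 12 mm) joins them. Turns about the grip's vertical axis against a spring, 1.5 N m/rad: a twisted push cocks it.
Not all that is in view belongs to the job. What is shaped like the purple_vial but black is not meant.

How it is judged:
On the way, in this order (a step that is already met when the one before it is completed fails the run):
1. the purple-capped vial stands upright on the bed between the open jaws, let go (x of purple_vial in the frame of caliper between -0.015 and 0.015 m and z of purple_vial in the frame of caliper between 0.01 and 0.026 m and angle between purple_vial's own z axis and vertical below 0.17 rad and y of purple_vial in the frame of caliper between -0.085 and 0.005 m and value of joint carriage below 0.05 m and contact force between the fingers and purple_vial below 0.05 N), for 0.2 s.
2. the moving jaw is pressed against the vial, and the vial against the fixed jaw (x of purple_vial in the frame of caliper between -0.015 and 0.015 m and z of purple_vial in the frame of caliper between 0.01 and 0.026 m and angle between purple_vial's own z axis and vertical below 0.17 rad and y of purple_vial in the frame of caliper between -0.085 and 0.005 m and value of joint carriage above 0.056 m and contact force between jaw and purple_vial above 0.3 N), for 0.1 s.
At the end, for the whole second after the job is handed in: The purple-capped vial stands upright (within 10 degrees) on the caliper's bed, within 15 mm of its centreline, at rest, with both jaws closed on it (gap between the jaw faces under 35 mm for the 32 mm vial) and the moving jaw square within 10 degrees (x of purple_vial in the frame of caliper between -0.015 and 0.015 m and z of purple_vial in the frame of caliper between 0.01 and 0.026 m and angle between purple_vial's own z axis and vertical below 0.17 rad and y of purple_vial in the frame of caliper between -0.075 and -0.061 m and value of joint carriage above 0.055 m and angle between the y axis of jaw and the y axis of caliper, either way round below 0.17 rad and linear speed of purple_vial below 0.02 m/s); the robot touches nothing.
It fails at once if the moving jaw is cocked more than 12 degrees out of square (angle between the y axis of jaw and the y axis of caliper, either way round above 0.21 rad).
It also fails if it takes over 43 s, if anything falls off the work surface, if the arm or the gripper's body presses on something with over 40 N, if the wrist force passes 120 N, or if a joint passes its speed limit or range.

## Robot

A 6-joint arm with a two-finger parallel gripper is mounted at the origin on the work surface. World frame = base frame: x ahead of the robot, y to its left, z up, the work surface at z = 0. Lengths are in m, angles in rad, forces in N, time in s.
With the tool pointing down it reaches from about 0.375 to 0.9 m from the base axis. Payload 3.1 kg.
Tool frame: the origin (TCP) lies midway between the tips of the shut fingers; the grasp point (between the pads) lies 19 mm behind it; y points along the fingers, x is the direction in which the jaws open and shut, and the axes are right-handed (so a half turn about y gives the same grasp; the last joint's range is limited). The gripper opens to 87 mm and grips with 3 to 60 N. Pads are 19 mm wide; open, the fingers measure 117 mm over their backs; the gripper's body (75 mm by 190 mm) begins 51 mm behind the grasp point.
Start: joints at [0.951, 0.527, 1.433, -0, 1.181, -0.178], TCP at [0.267, 0.565, 0.223] pointing down, gripper open.
Joint ranges: [-3.08, 3.08], [-0.75, 2.2], [0.22, 2.44], [-1.43, 4.57], [0, 2.65], [-2.85, 2.85]. Speed limits (rad/s): [2.79, 2.79, 3.14, 3.14, 3.14, 3.14].

## Interface

Orientations are given as a unit quaternion [x, y, z, w].
In Python, from rig import * gives the robot as it stands.
- The arm moves only by the tool jog_arm, never from a script. Its argument "series" is a list of rows, each a list of 7 numbers: the shift along the tool's x, y, z in mm, then the turn, a rotation vector about the tool's x, y, z in rad, then the gripper's target within -1 to 1 (shut at 1, half-way at 0, fully open at -1). A call has 1 to 20 rows; each row is the pose to reach, as a shift and turn from the pose commanded when the call began, along the tool's axes at that moment; what a row does not reach only later rows make up. A row lasts 1/8 s, in which the tool goes at most 62.5 mm and 10.7 degrees, less where a joint would pass 70% of its speed; a pose out of reach is approached as far as the arm can. A call with a gripper value outside its range is refused whole. The fingers move at their own pace and stop on an object; "grip_force" is the grip in N (left out, the last holds). Time passes only in rows, so rows that repeat a pose let the fingers close. It gives the time, the measured TCP pose, the force and the opening at its end, in the units of the state.
- get_obs(): the state, without advancing time (a new reading comes with each control period).
- camera(name): name is "side" or "top" or "wrist"; returns a dict with "img" (420x560x3 uint8, red, green, blue), "depth" (420x560 float32, m along the optical axis (not along the pixel's ray), 0 where there is no reading), "camera_matrix" (3x3 intrinsics, pixels), "rvec" (rotation vector, rad) and "tvec" (3), from world to camera coordinates, as OpenCV has them. Camera axes: x right, y down, z forward; pixel columns grow to the right and rows downward; lengths in m; the calibration is good to about 2 mm. A picture is of the moment at which its call begins.
- hand_in(): hands the job in, once; it reports no verdict.
The state is a dict: "time": time; "q": joint angles; "joint_velocities": joint speeds; "joint_torque": joint torques, N m; "position": TCP position; "tool_rot": TCP orientation; "ft_force": force on the tool from outside, world axes, zero at the start; "moment": the same for the moment, N m; "grip_width": finger opening in m.
Only numpy, scipy, OpenCV 4.12 (cv2) and the standard library are available. Lean on these libraries where they do the work, as an engineer would, in place of code of your own. Each camera call takes 0.05 s, during which the arm holds its last target.

## Working session

There is one attempt and no reset: what is moved stays moved. The work goes in short steps, Python scripts to look and compute and a tool call to move; the robot and the scene stay as the last step left them, time stands still between calls to the robot, and variables do not carry over. Pictures are saved under pics/ and viewed, and the job is handed in when it is done.

Besides the shell and the picture viewer there is one more tool, called after "Call:" as a command line: name --pt "numbers of a row" for each row, then --argument value for the rest. jog_arm: Moves the arm, as the interface text tells. Its arguments: {"type":"object","properties":{"series":{"type":"array","items":{"type":"array","items":{"type":"number"}}},"grip_force":{"type":"number"}},"required":["series"]}

```bash
mkdir -p pics; python3 - <<'E'
from rig import *
import cv2,numpy as np,pickle
o=get_obs();print({k:np.round(v,3) for k,v in o.items()})
for n in ['top','side']:
    c=camera(n);pickle.dump(c,open(n+'.pkl','wb'))
    cv2.imwrite(f'pics/{n}0.png',c['img'][:,:,::-1]);print(n,c['camera_matrix'].round(1).tolist(),c['rvec'],c['tvec'])
E
```

```text
{'time': np.float64(0.0), 'q': array([ 0.95 ,  0.528,  1.434, -0.   ,  1.181, -0.179]), 'joint_velocities': array([ 0.001, -0.001, -0.   , -0.   , -0.001,  0.001]), 'joint_torque': array([  0.   , -44.004, -17.66 ,   0.063,   0.058,  -0.   ]), 'position': array([0.267, 0.564, 0.222]), 'tool_rot': array([ 0.598,  0.378, -0.379, -0.597]), 'ft_force': array([-0.502, -0.989, -0.325]), 'moment': array([-0.022, -0.032,  0.046]), 'grip_width': np.float64(0.087)}
top [[396.5, 0.0, 274.9], [0.0, 396.5, 209.1], [0.0, 0.0, 1.0]] [ 2.08422913 -2.12235028  0.24369993] [0.04221511 0.52275628 0.83427508]
side [[537.8, 0.0, 280.4], [0.0, 537.8, 210.0], [0.0, 0.0, 1.0]] [ 2.09040842 -0.8818278   0.4309832 ] [-0.35046609  0.30574603  0.90862171]
```

View pics/top0.png

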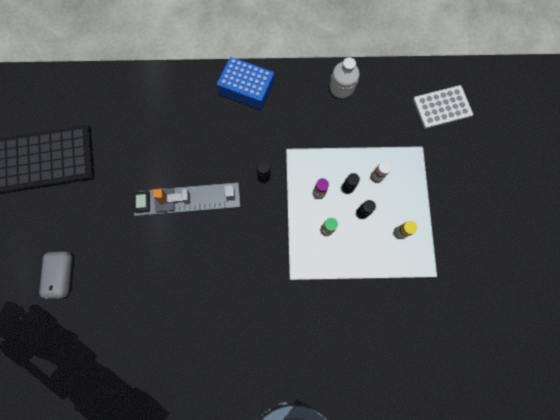

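View pics/side0.png

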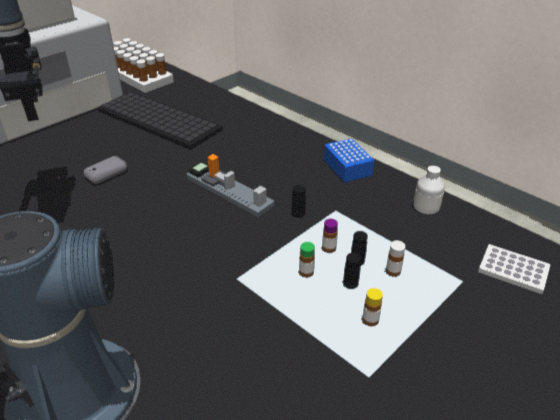

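Top view: the vial caps are purple (322,186), white (383,171), green (330,226) and yellow (408,229). There are black look-alikes at (263,172), (351,183) and (367,209). The caliper has its orange grip at (158,195) and its fixed jaw at (230,192). The purple cap at (322,186) fits the description. Next I'll confirm it in a crop and measure.

```bash
cat > h.py <<'E'
import cv2,numpy as np
from scipy.spatial.transform import Rotation as R
def ray(c,uv,z):
    M=R.from_rotvec(np.ravel(c['rvec'])).as_matrix();t=np.ravel(c['tvec'])
    d=M.T@np.linalg.solve(c['camera_matrix'],[uv[0],uv[1],1.]);o=-M.T@t
    return o+d*(z-o[2])/d[2]
def proj(c,p):
    return cv2.projectPoints(np.array([p],float),np.ravel(c['rvec']),np.ravel(c['tvec']),c['camera_matrix'],None)[0].ravel()
def mask(c,name):
    h=cv2.cvtColor(c['img'],cv2.COLOR_RGB2HSV)
    lo,hi={'purple':((135,80,40),(165,255,255)),'orange':((5,150,70),(16,255,255))}[name]
    return cv2.inRange(h,lo,hi)
def pts(c,m):
    v,u=np.nonzero(m);d=c['depth'][v,u];ok=d>0;u,v,d=u[ok],v[ok],d[ok]
    K=c['camera_matrix'];P=np.stack([(u-K[0,2])*d/K[0,0],(v-K[1,2])*d/K[1,1],d],1)
    M=R.from_rotvec(np.ravel(c['rvec'])).as_matrix();return (P-np.ravel(c['tvec']))@M, u, v
E
python3 - <<'E'
from h import *;import pickle
for n in ['top','side']:
    c=pickle.load(open(n+'.pkl','rb'))
    for k,z in [('purple',.075),('orange',.085)]:
        m=mask(c,k);v,u=np.nonzero(m);P,_,_=pts(c,m)
        print(n,k,len(u),u.mean(),v.mean(),'ptp',np.ptp(u),np.ptp(v),'ray',ray(c,(u.mean(),v.mean()),z).round(4),'pts med',np.median(P,0).round(4),'zmax',np.percentile(P[:,2],[5,50,95]).round(4))
        T=P[P[:,2]>np.percentile(P[:,2],95)-.006];print('  toppts',T.mean(0).round(4),len(T))
    # bed points
    P,u,v=pts(c,np.ones(c['depth'].shape,bool))
    for nm,uv in [('mat',(300,250)),('bench',(200,300))]:
        if n=='top':
            i=np.argmin((u-uv[0])**2+(v-uv[1])**2);print(nm,P[i].round(4))
    if n=='top':
        s=(abs(P[:,2]-.018)<.005)&(u>128)&(u<245)&(v>175)&(v<222)
        B=P[s][:,:2].astype(np.float32);print('bed rect',len(B),cv2.minAreaRect(B),'z',np.median(P[s][:,2]))
        J=P[(P[:,2]>.05)&(u>220)&(u<245)&(v>175)&(v<210)];print('fixed jaw',J.mean(0).round(4),len(J))
        J=P[(P[:,2]>.05)&(P[:,2]<.066)&(u>168)&(u<195)&(v>175)&(v<210)];print('mov jaw',J.mean(0).round(4),len(J))
        a=cv2.resize(c['img'][160:245,120:250],None,fx=5,fy=5,interpolation=cv2.INTER_CUBIC);cv2.imwrite('pics/cal.png',a[:,:,::-1])
        a=cv2.resize(c['img'][155:245,290:420],None,fx=5,fy=5,interpolation=cv2.INTER_CUBIC);cv2.imwrite('pics/vial.png',a[:,:,::-1])
E
```

```text
top purple 129 321.7519379844961 185.0 ptp 12 12 ray [ 0.5735 -0.0733  0.075 ] pts med [ 0.5739 -0.0738  0.0735] zmax [0.0689 0.0735 0.076 ]
  toppts [ 0.5748 -0.0737  0.0736] 120
top orange 91 163.6813186813187 194.6153846153846 ptp 250 45 ray [0.5547 0.2776 0.085 ] pts med [0.5568 0.2905 0.0832] zmax [0.0482 0.0832 0.0859]
  toppts [0.5585 0.2915 0.0839] 66
mat [ 0.4371 -0.0246  0.0023]
bench [ 0.327   0.2082 -0.0038]
bed rect 1495 ((0.5618969202041626, 0.24289681017398834), (0.06129355728626251, 0.24871990084648132), 3.7457027435302734) z 0.016911596280403323
fixed jaw [0.5684 0.1385 0.0565] 99
mov jaw [0.562  0.2397 0.0568] 62
side purple 155 330.47741935483873 225.46451612903226 ptp 13 13 ray [ 0.5677 -0.084   0.075 ] pts med [ 0.5695 -0.0813  0.0732] zmax [0.0607 0.0732 0.0765]
  toppts [ 0.5736 -0.0794  0.0743] 106
side orange 829 206.62364294330519 138.45717732207478 ptp 284 266 ray [0.6056 0.3692 0.085 ] pts med [0.7474 0.8802 0.0553] zmax [0.0092 0.0553 0.0802]
  toppts [0.6097 0.4363 0.0802] 86
```

View pics/cal.png

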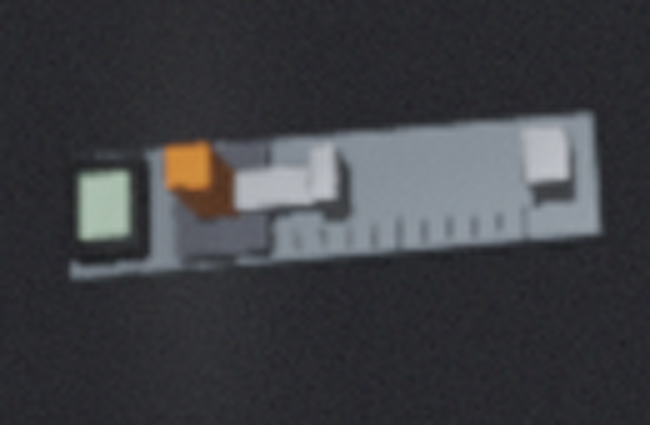

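View pics/vial.png

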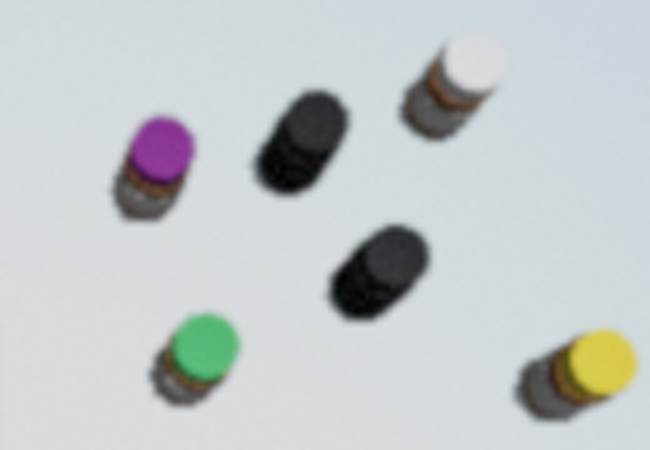

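Cap confirmed: the only purple one, at crop (163,148), is a clear amber and white vial. The fit puts it near (0.574,-0.074). The caliper origin is near (0.5625,0.2329), with its axis turned 3.7°. Next I'll work out the tool axes and the moves.

```bash
cat >> h.py <<'E'
def delta(o,p,xdir):
    """shift (mm, tool axes) and rotvec about tool axes to put TCP at p, tool y down, tool x along ±xdir (nearest)"""
    A=R.from_quat(o['tool_rot']).as_matrix()
    y=np.array([0,0,-1.]);x=np.array([xdir[0],xdir[1],0.]);x/=np.linalg.norm(x)
    out=[]
    for s in (1,-1):
        B=np.stack([s*x,y,np.cross(s*x,y)],1)
        out.append(R.from_matrix(A.T@B).as_rotvec())
    out.sort(key=np.linalg.norm)
    return (A.T@(np.array(p)-o['position'])*1000).round(1),[v.round(3) for v in out]
CX=np.array([.9979,.0646]);CY=np.array([-.0646,.9979]);CO=np.array([.5625,.2329])
def cal(x,y): return CO+x*CX+y*CY
E
python3 - <<'E'
from h import *;from rig import *
o=get_obs();print(R.from_quat(o['tool_rot']).as_matrix().round(3))
print(delta(o,(.574,-.074,.2),(1,0)));print(delta(o,(.574,-.074,.13),CX))
E
```

```text
[[ 0.428 -0.001 -0.904]
 [ 0.904 -0.002  0.428]
 [-0.002 -1.     0.   ]]
(array([-445.8,   22.3, -550.7]), [array([ 1.000e-03,  1.129e+00, -2.000e-03]), array([-2.000e-03, -2.013e+00, -1.000e-03])])
(array([-445.6,   92.3, -550.7]), [array([ 1.000e-03,  1.064e+00, -2.000e-03]), array([-2.000e-03, -2.077e+00, -1.000e-03])])
```

Call:
jog_arm --pt "-60 0 -74 0 0.15 0 -0.38" --pt "-120 0 -148 0 0.3 0 -0.38" --pt "-180 5 -222 0 0.45 0 -0.38" --pt "-240 10 -296 0 0.6 0 -0.38" --pt "-300 15 -370 0 0.75 0 -0.38" --pt "-350 20 -432 0 0.9 0 -0.38" --pt "-400 22 -494 0 1.0 0 -0.38" --pt "-446 22 -551 0 1.064 0 -0.38" --pt "-446 22 -551 0 1.064 0 -0.38" --pt "-446 22 -551 0 1.064 0 -0.38" --pt "-446 22 -551 0 1.064 0 -0.38" --pt "-446 22 -551 0 1.064 0 -0.38" --pt "-446 22 -551 0 1.064 0 -0.38" --pt "-446 22 -551 0 1.064 0 -0.38" --pt "-446 22 -551 0 1.064 0 -0.38" --pt "-446 22 -551 0 1.064 0 -0.38"

```text
time: 2.1
position: [0.5742, -0.0724, 0.2008]
tool_rot: [-0.707, -0.024, 0.024, 0.707]
ft_force: [-0.5, 0.5, 0.7]
grip_width: 0.0599
```

```bash
python3 - <<'E'
from h import *;from rig import *
c=camera('wrist');cv2.imwrite('pics/w1.png',c['img'][:,:,::-1])
o=get_obs();print(o['time'],o['position'],o['grip_width'],R.from_quat(o['tool_rot']).as_matrix().round(3))
m=mask(c,'purple');v,u=np.nonzero(m);P,_,_=pts(c,m);T=P[P[:,2]>.069]
print(len(u),u.mean(),v.mean(),np.ptp(u),np.ptp(v),ray(c,(u.mean(),v.mean()),.075),T.mean(0),np.median(P[:,2]),T.min(0),T.max(0))
E
```

```text
2.15 [ 0.57431176 -0.07263756  0.2007955 ] 0.05988958959599147 [[ 0.998  0.    -0.067]
 [ 0.067  0.     0.998]
 [ 0.    -1.     0.   ]]
700 281.4357142857143 196.8242857142857 31 33 [ 0.57619536 -0.07501097  0.075     ] [ 0.57618517 -0.07496899  0.0757702 ] 0.07575795136521161 [ 0.56225141 -0.09030129  0.07027967] [ 0.59049751 -0.06168608  0.07830133]
```

View pics/w1.png

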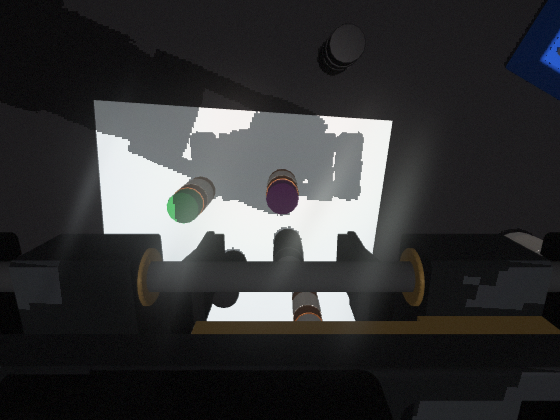

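The wrist view shows the purple cap at (281,197), which gives (0.576,-0.075) and agrees with the top view. The space between the fingers is clear, so I'm descending.

Call:
jog_arm --pt "1 30 -2 0 0 0 -0.38" --pt "1 60 -2 0 0 0 -0.38" --pt "1 90 -2 0 0 0 -0.38" --pt "1 110 -2 0 0 0 -0.38" --pt "1 130 -2 0 0 0 -0.38" --pt "1 145 -2 0 0 0 -0.38" --pt "1 160 -2 0 0 0 -0.38" --pt "1 172 -2 0 0 0 -0.38" --pt "1 172 -2 0 0 0 -0.38" --pt "1 172 -2 0 0 0 -0.38" --grip_force 15

```text
time: 3.4
position: [0.5761, -0.0758, 0.0289]
tool_rot: [0.707, 0.023, -0.023, -0.707]
ft_force: [0.9, -0.6, -0.2]
grip_width: 0.0601
```

Call:
jog_arm --pt "0 0 0 0 0 0 0.1" --pt "0 0 0 0 0 0 0.3" --pt "0 0 0 0 0 0 0.5" --pt "0 0 0 0 0 0 0.5" --pt "0 0 0 0 0 0 0.5" --pt "0 0 0 0 0 0 0.5" --grip_force 15

```text
time: 4.15
position: [0.5758, -0.0757, 0.0287]
tool_rot: [0.707, 0.023, -0.023, -0.707]
ft_force: [-0.4, -0.2, 2.0]
grip_width: 0.0314
```

```bash
python3 - <<'E'
from h import *;from rig import *
o=get_obs();print(o['time'],o['position'],o['grip_width'],o['ft_force'])
c=camera('side');cv2.imwrite('pics/s1.png',cv2.resize(c['img'][150:350,180:460],None,fx=2.5,fy=2.5)[:,:,::-1])
E
```

```text
4.15 [ 0.57580261 -0.07574273  0.02870755] 0.03142161903816719 [-0.35081808 -0.22656326  1.97315674]
```

View pics/s1.png

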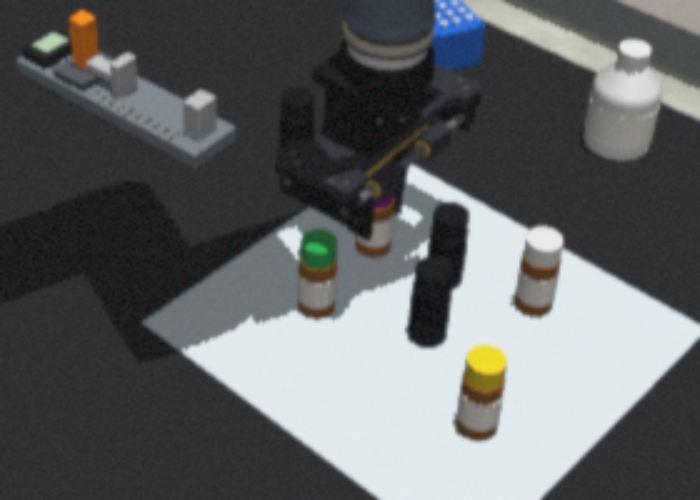

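The fingers are closed on the purple vial (crop 376,215), width 31.4 mm. Lifting.

Call:
jog_arm --pt "0 -15 0 0 0 0 0.6" --pt "0 -40 0 0 0 0 0.6" --pt "0 -75 0 0 0 0 0.6" --pt "0 -105 0 0 0 0 0.6" --pt "0 -120 0 0 0 0 0.6" --pt "0 -120 0 0 0 0 0.6" --pt "0 -120 0 0 0 0 0.6"

```text
time: 5.08
position: [0.5748, -0.0754, 0.1475]
tool_rot: [-0.706, -0.022, 0.024, 0.707]
ft_force: [0.2, 0.5, -0.9]
grip_width: 0.0319
```

```bash
python3 - <<'E'
from h import *;from rig import *
o=get_obs();print(o['time'],o['position'],o['grip_width'],o['ft_force'])
t=cal(0,-.063);print(t,delta(o,(*t,.148),CX))
E
```

```text
5.075 [ 0.57480518 -0.07542736  0.14754861] 0.03192633216235464 [ 0.19188358  0.45741845 -0.92459923]
[0.5665698 0.1700323] (array([  7.7,  -0.3, 245.5]), [array([-0.001,  0.   , -0.002]), array([-3.000e-03, -3.141e+00,  1.000e-03])])
```

Call:
jog_arm --pt "1 0 15 0 0 0 0.6" --pt "2 0 45 0 0 0 0.6" --pt "3 0 85 0 0 0 0.6" --pt "4 0 125 0 0 0 0.6" --pt "5 0 165 0 0 0 0.6" --pt "6 0 200 0 0 0 0.6" --pt "7 0 228 0 0 0 0.6" --pt "8 0 241 0 0 0 0.6" --pt "8 0 245 0 0 0 0.6" --pt "8 0 245 0 0 0 0.6" --pt "8 0 245 0 0 0 0.6" --pt "8 0 245 0 0 0 0.6"

```text
time: 6.58
position: [0.5679, 0.1684, 0.1486]
tool_rot: [0.707, 0.022, -0.023, -0.707]
ft_force: [0.8, 0.5, 0.1]
grip_width: 0.0318
```

```bash
python3 - <<'E'
from h import *;from rig import *
c=camera('side');cv2.imwrite('pics/s2.png',cv2.resize(c['img'][80:280,130:410],None,fx=2.5,fy=2.5)[:,:,::-1])
o=get_obs();t=cal(0,-.063);print(o['time'],o['position'],o['grip_width'],o['ft_force'],delta(o,(*t,.047),CX))
c=camera('wrist');cv2.imwrite('pics/w2.png',c['img'][:,:,::-1])
E
```

```text
6.625 [0.56795683 0.16857022 0.14860482] 0.03139937121851837 [-0.04488453 -0.13089114 -0.56251543] (array([ -1.3, 101.6,   1.6]), [array([ 0.   , -0.001,  0.   ]), array([-0.   ,  3.141,  0.   ])])
```

View pics/s2.png

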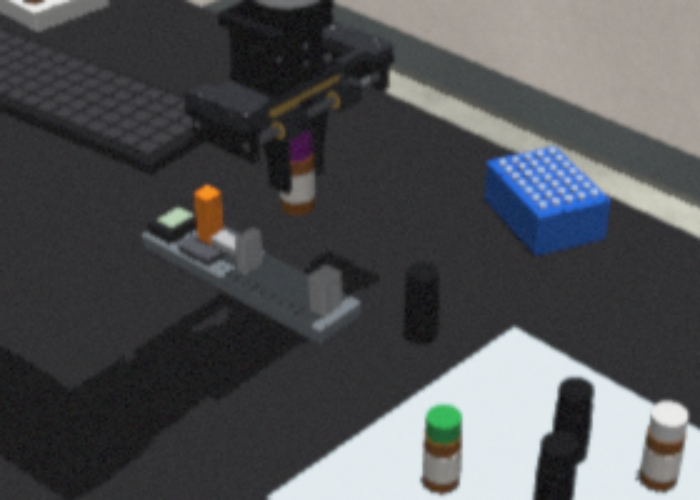

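View pics/w2.png

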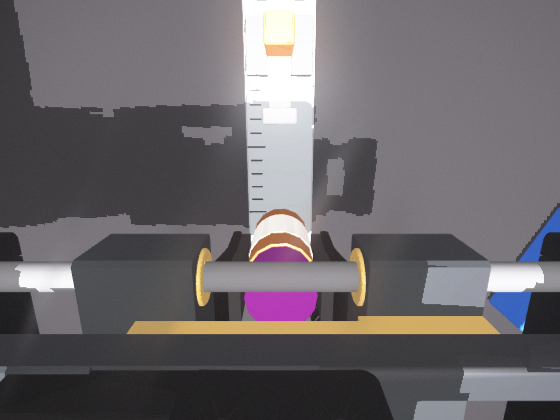

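Side view: the vial hangs upright at crop (297,180). In the wrist view it is centred over the bed, with the bed at columns 247–314 and the vial at 281. Lowering.

Call:
jog_arm --pt "-1 20 4 0 0 0 0.6" --pt "-1 45 4 0 0 0 0.6" --pt "-1 65 4 0 0 0 0.6" --pt "-1 80 4 0 0 0 0.6" --pt "-1 90 4 0 0 0 0.6" --pt "-1 97 4 0 0 0 0.6" --pt "-1 98 4 0 0 0 0.6" --pt "-1 98 4 0 0 0 0.6" --pt "-1 98 4 0 0 0 0.6"

```text
time: 7.8
position: [0.5669, 0.1733, 0.0511]
tool_rot: [-0.707, -0.023, 0.023, 0.707]
ft_force: [0.0, 0.0, -0.4]
grip_width: 0.0314
```

```bash
python3 - <<'E'
from h import *;from rig import *
c=camera('side');cv2.imwrite('pics/s3.png',cv2.resize(c['img'][130:250,170:310],None,fx=5,fy=5)[:,:,::-1])
o=get_obs();print(o['time'],o['position'],o['grip_width'],o['ft_force'])
E
```

```text
7.85 [0.56687322 0.17327996 0.05105881] 0.03170187831262827 [-0.24837717  0.10248659 -0.64163714]
```

View pics/s3.png

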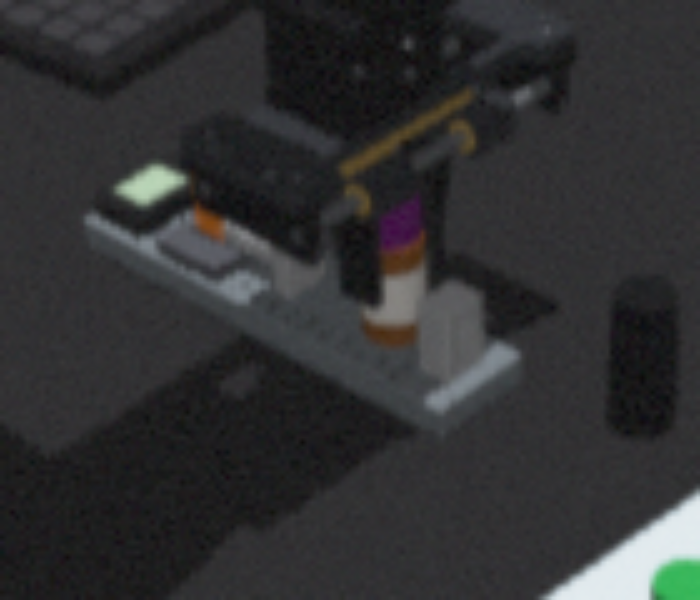

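The vial sits just above the bed at crop (393,335), clear of the fixed jaw at (452,330). I'll lower it the last millimetres gently.

Call:
jog_arm --pt "0 2 0 0 0 0 0.6" --pt "0 3 0 0 0 0 0.6" --pt "0 4 0 0 0 0 0.6" --pt "0 4 0 0 0 0 0.6" --pt "0 4 0 0 0 0 0.6"

```text
time: 8.48
position: [0.5665, 0.1732, 0.0467]
tool_rot: [0.707, 0.023, -0.023, -0.707]
ft_force: [-1.3, 0.2, 1.8]
grip_width: 0.0316
```

Call:
jog_arm --pt "0 1 0 0 0 0 0.6" --pt "0 1 0 0 0 0 0.6" --pt "0 1 0 0 0 0 0.6"

```text
time: 8.85
position: [0.5665, 0.1732, 0.0467]
tool_rot: [0.707, 0.023, -0.023, -0.707]
ft_force: [-1.8, -0.1, 8.4]
grip_width: 0.0314
```

Contact at z = 0.0467. I'll ease back 1 mm and release.

Call:
jog_arm --pt "0 -1 0 0 0 0 0.6" --pt "0 -1 0 0 0 0 0.2" --pt "0 -1 0 0 0 0 0.0" --pt "0 -1 0 0 0 0 -0.3" --pt "0 -1 0 0 0 0 -0.3" --pt "0 -1 0 0 0 0 -0.3" --pt "0 -1 0 0 0 0 -0.3" --pt "0 -20 0 0 0 0 -0.3" --pt "0 -45 0 0 0 0 -0.3" --pt "0 -80 0 0 0 0 -0.3" --pt "0 -110 0 0 0 0 -0.3" --pt "0 -130 0 0 0 0 -0.3" --pt "0 -130 0 0 0 0 -0.3" --pt "0 -130 0 0 0 0 -0.3"

```text
time: 10.6
position: [0.5658, 0.1731, 0.1747]
tool_rot: [0.707, 0.022, -0.024, -0.707]
ft_force: [0.7, 0.7, 0.2]
grip_width: 0.0568
```

```bash
python3 - <<'E'
from h import *;from rig import *
o=get_obs();print(o['time'],o['position'],o['grip_width'],o['ft_force'])
for n in ['wrist','side','top']:
    c=camera(n)
    if n=='side': cv2.imwrite('pics/s4.png',cv2.resize(c['img'][130:250,170:310],None,fx=5,fy=5)[:,:,::-1])
    if n=='wrist': cv2.imwrite('pics/w4.png',c['img'][:,:,::-1])
    for k in ['purple','orange']:
        P,_,_=pts(c,mask(c,k));P=P[abs(P[:,:2]-CO).max(1)<.15]
        if len(P)<5: continue
        T=P[P[:,2]>np.percentile(P[:,2],90)-.005];q=T[:,:2].mean(0)-CO
        mm=(T[:,:2].min(0)+T[:,:2].max(0))/2-CO
        print(n,k,len(T),'cal xy',(q@CX).round(4),(q@CY).round(4),'mid',(mm@CX).round(4),(mm@CY).round(4),'z',T[:,2].mean().round(4),'span',np.ptp(T,0).round(3))
E
```

```text
10.6 [0.56580746 0.173133   0.17472805] 0.056767313487522626 [0.72075853 0.6673888  0.16176864]
wrist purple 1092 cal xy 0.0012 -0.0598 mid 0.0011 -0.0602 z 0.0937 span [0.029 0.029 0.006]
side purple 83 cal xy -0.0021 -0.0637 mid -0.002 -0.0632 z 0.0921 span [0.028 0.033 0.008]
side orange 49 cal xy -0.0026 0.0546 mid -0.0029 0.0549 z 0.0834 span [0.022 0.023 0.009]
```

View pics/s4.png

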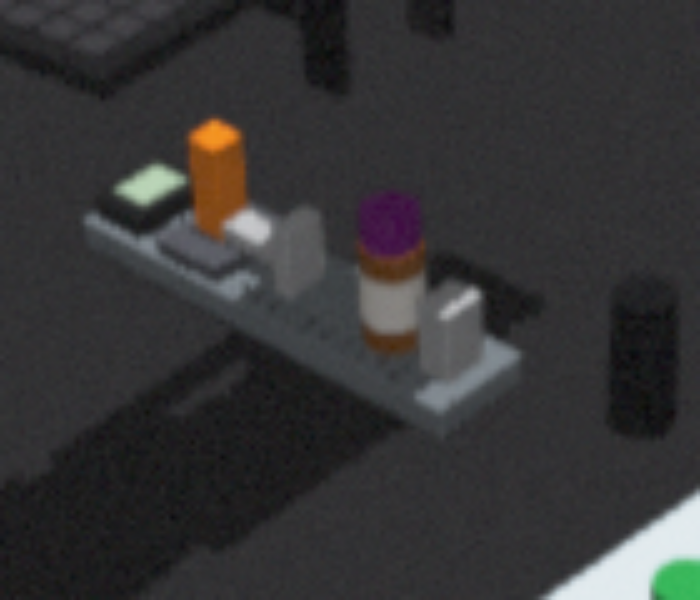

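View pics/w4.png

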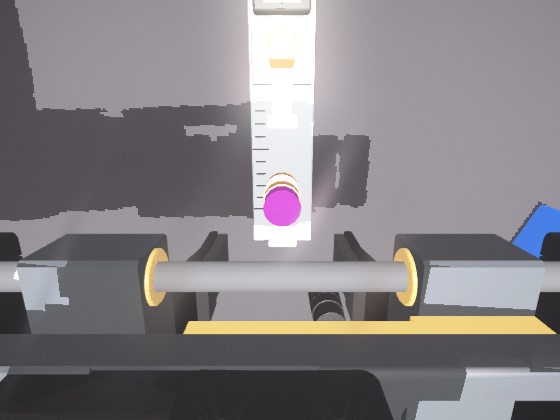

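The vial stands upright on the bed (side crop 391,280) at about x=0, y=-0.06, and is released. Now to the orange grip (wrist 282,42).

```bash
python3 - <<'E'
from h import *;from rig import *
o=get_obs();t=cal(0,.058);print(t,delta(o,(*t,.13),CX))
E
```

```text
[0.5587532 0.2907782] (array([  0.8,  44.2, 117.9]), [array([ 0.   ,  0.   , -0.003]), array([-0.004, -3.141, -0.   ])])
```

Call:
jog_arm --pt "0 0 20 0 0 0 0" --pt "0 0 50 0 0 0 0" --pt "0 0 80 0 0 0 0" --pt "1 0 105 0 0 0 0" --pt "1 10 118 0 0 0 0" --pt "1 25 118 0 0 0 0" --pt "1 30 118 0 0 0 0" --pt "1 30 118 0 0 0 0" --pt "1 30 118 0 0 0 0" --grip_force 8

```text
time: 11.88
position: [0.5603, 0.2904, 0.1458]
tool_rot: [-0.707, -0.023, 0.022, 0.707]
ft_force: [0.2, -0.4, 0.2]
grip_width: 0.0438
```

```bash
python3 - <<'E'
from h import *;from rig import *
o=get_obs();print(o['time'],o['position'],o['grip_width'])
c=camera('side');cv2.imwrite('pics/s5.png',cv2.resize(c['img'][130:250,170:310],None,fx=5,fy=5)[:,:,::-1])
c=camera('wrist');cv2.imwrite('pics/w5.png',c['img'][:,:,::-1])
t=cal(0,.058);print(delta(o,(*t,.052),CX))
E
```

```text
11.875 [0.56033035 0.29038564 0.14576076] 0.04383661589508596
(array([-1.6, 93.8,  0.5]), [array([-0.   , -0.001,  0.   ]), array([-1.000e-03,  3.141e+00, -0.000e+00])])
```

View pics/w5.png

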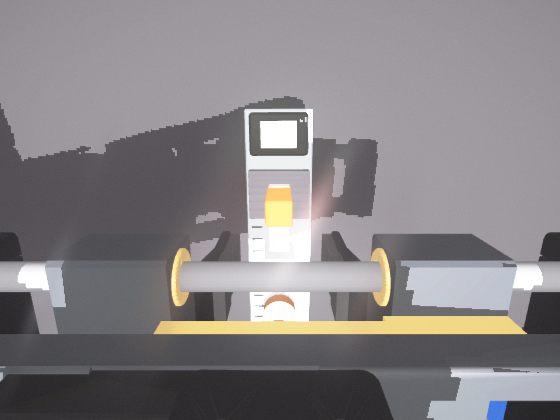

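View pics/s5.png

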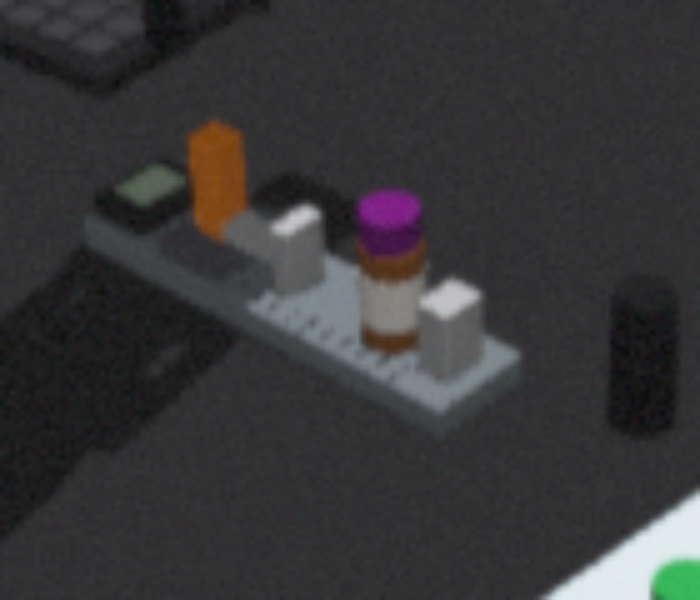

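The grip (wrist 279,208) lies between the fingers. It is 1–2 mm to the left, so I'll correct by −1.5 mm. Descending and closing lightly.

Call:
jog_arm --pt "-1.5 20 0 0 0 0 0" --pt "-1.5 45 0 0 0 0 0" --pt "-1.5 65 0 0 0 0 0" --pt "-1.5 80 0 0 0 0 0" --pt "-1.5 90 0 0 0 0 0" --pt "-1.5 90 0 0 0 0 0" --pt "-1.5 90 0 0 0 0 0" --grip_force 8

```text
time: 12.85
position: [0.5589, 0.2911, 0.0562]
tool_rot: [-0.707, -0.023, 0.022, 0.707]
ft_force: [0.3, 0.2, -0.0]
grip_width: 0.0438
```

Call:
jog_arm --pt "0 0 0 0 0 0 0.3" --pt "0 0 0 0 0 0 0.5" --pt "0 0 0 0 0 0 0.65" --pt "0 0 0 0 0 0 0.8" --pt "0 0 0 0 0 0 0.8" --pt "0 0 0 0 0 0 0.8" --grip_force 8

```text
time: 13.6
position: [0.5589, 0.291, 0.0559]
tool_rot: [-0.707, -0.023, 0.023, 0.707]
ft_force: [0.1, 0.5, 2.2]
grip_width: 0.0201
```

```bash
python3 - <<'E'
from h import *;from rig import *
o=get_obs();print(o['time'],o['position'],o['grip_width'],o['ft_force'],o['moment'])
q=o['position'][:2]-CO;print(q@CX,q@CY, delta(o,(*cal(0,.007),o['position'][2]),CX))
c=camera('side');cv2.imwrite('pics/s6.png',cv2.resize(c['img'][130:250,170:310],None,fx=5,fy=5)[:,:,::-1])
E
```

```text
13.6 [0.55888676 0.29101957 0.05585363] 0.02013369658861774 [0.13688947 0.45560284 2.20115592] [-0.10359704 -0.10928917 -0.03713776]
0.00014887613826878617 0.05823093351997303 (array([ -0.2,  -0. , -51.2]), [array([-0.   ,  0.   ,  0.001]), array([ 2.000e-03, -3.141e+00,  0.000e+00])])
```

View pics/s6.png

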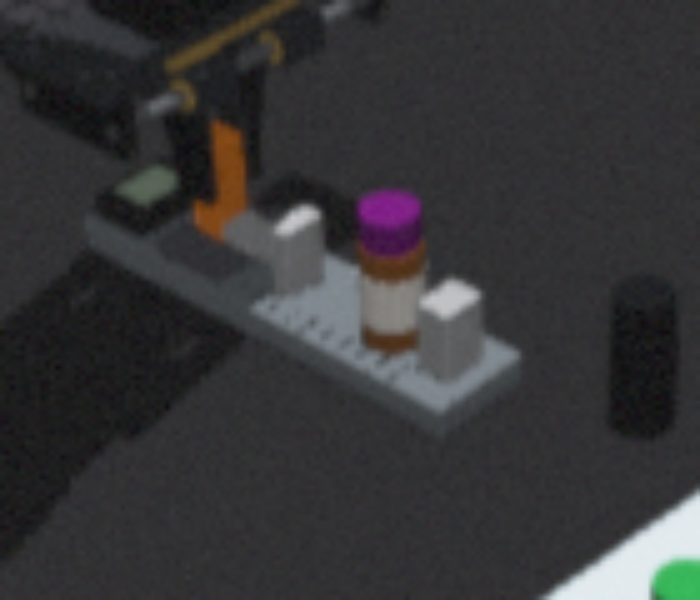

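Grip held (20.1 mm). Sliding towards the fixed jaw along −tool z.

Call:
jog_arm --pt "0 0 -3 0 0 0 0.8" --pt "0 0 -8 0 0 0 0.8" --pt "0 0 -14 0 0 0 0.8" --pt "0 0 -20 0 0 0 0.8" --pt "0 0 -26 0 0 0 0.8" --pt "0 0 -31 0 0 0 0.8" --pt "0 0 -35 0 0 0 0.8" --pt "0 0 -36 0 0 0 0.8" --pt "0 0 -36 0 0 0 0.8" --grip_force 12

```text
time: 14.78
position: [0.5613, 0.2548, 0.0558]
tool_rot: [0.707, 0.023, -0.023, -0.707]
ft_force: [2.9, -0.3, 4.2]
grip_width: 0.0201
```

```bash
python3 - <<'E'
from h import *;from rig import *
o=get_obs();print(o['time'],o['position'],o['grip_width'],o['ft_force'],o['moment'])
q=o['position'][:2]-CO;print(q@CX,q@CY, delta(o,(*cal(0,.007),o['position'][2]),CX))
c=camera('side');cv2.imwrite('pics/s7.png',cv2.resize(c['img'][130:250,170:310],None,fx=5,fy=5)[:,:,::-1])
E
```

```text
14.775 [0.56130538 0.25479304 0.0558012 ] 0.020110651350812078 [ 2.85176262 -0.30028318  4.18214263] [ 0.03600863 -0.63456182 -0.00332545]
0.00022218195787859885 0.02192423788491707 (array([ -0.2,   0. , -14.9]), [array([0.   , 0.001, 0.001]), array([ 2.000e-03, -3.141e+00, -1.000e-03])])
```

View pics/s7.png

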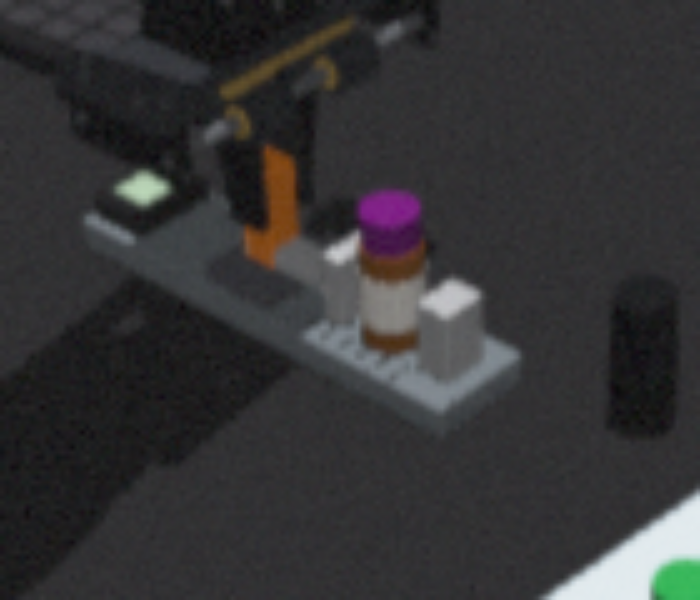

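The jaw has nearly reached the vial (crop 345,275), which is still upright. Continuing slowly.

Call:
jog_arm --pt "0 0 -2 0 0 0 0.8" --pt "0 0 -4 0 0 0 0.8" --pt "0 0 -6 0 0 0 0.8" --pt "0 0 -7 0 0 0 0.8" --pt "0 0 -8 0 0 0 0.8" --pt "0 0 -9 0 0 0 0.8" --pt "0 0 -10 0 0 0 0.8" --pt "0 0 -11 0 0 0 0.8" --pt "0 0 -11 0 0 0 0.8"

```text
time: 15.95
position: [0.5621, 0.2442, 0.0558]
tool_rot: [-0.707, -0.023, 0.022, 0.707]
ft_force: [3.8, 3.1, 4.7]
grip_width: 0.0201
```

Call:
jog_arm --pt "0 0 -1 0 0 0 0.8" --pt "0 0 -2 0 0 0 0.8" --pt "0 0 -2 0 0 0 0.8"

```text
time: 16.32
position: [0.5622, 0.2422, 0.0558]
tool_rot: [-0.707, -0.023, 0.022, 0.707]
ft_force: [3.8, 2.4, 5.2]
grip_width: 0.0203
```

```bash
python3 - <<'E'
from h import *;from rig import *
o=get_obs();print(o['time'],o['position'],o['grip_width'],o['ft_force'],o['moment'])
q=o['position'][:2]-CO;print(q@CX,q@CY)
c=camera('side');cv2.imwrite('pics/s8.png',cv2.resize(c['img'][130:250,170:310],None,fx=5,fy=5)[:,:,::-1])
E
```

```text
16.325 [0.56216701 0.24218036 0.0558125 ] 0.020334843297548474 [3.82810834 2.43756033 5.15001755] [ 0.41748362 -0.67853731 -0.00218824]
0.00026721626905076823 0.00928238125457486
```

View pics/s8.png

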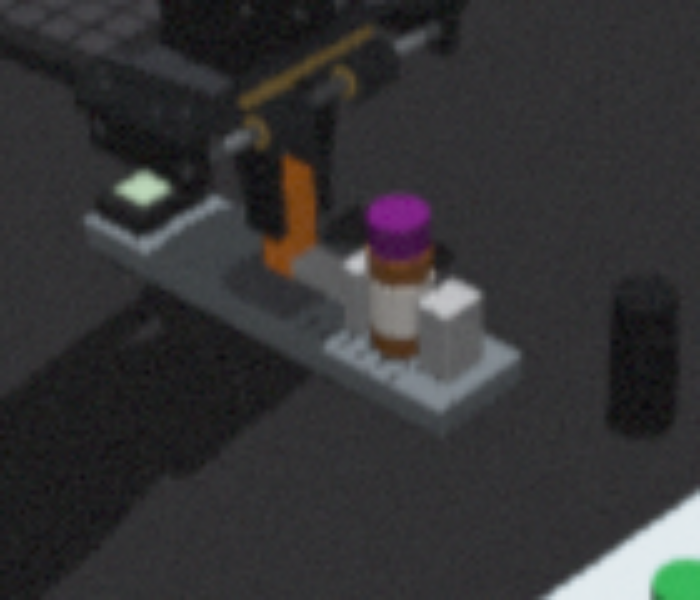

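The vial is moving along upright (crop 398,280). I'll take millimetre steps until the force climbs.

Call:
jog_arm --pt "0 0 -0.5 0 0 0 0.8" --pt "0 0 -1 0 0 0 0.8" --pt "0 0 -1 0 0 0 0.8"

```text
time: 16.75
position: [0.5622, 0.2413, 0.0558]
tool_rot: [-0.707, -0.023, 0.022, 0.707]
ft_force: [2.8, 2.7, 4.9]
grip_width: 0.0202
```

Call:
jog_arm --pt "0 0 -0.5 0 0 0 0.8" --pt "0 0 -1 0 0 0 0.8" --pt "0 0 -1 0 0 0 0.8"

```text
time: 17.12
position: [0.5623, 0.2403, 0.0558]
tool_rot: [-0.707, -0.023, 0.022, 0.707]
ft_force: [3.0, 2.7, 5.2]
grip_width: 0.0199
```

Call:
jog_arm --pt "0 0 -0.5 0 0 0 0.8" --pt "0 0 -1 0 0 0 0.8" --pt "0 0 -1 0 0 0 0.8"

```text
time: 17.5
position: [0.5624, 0.2393, 0.0558]
tool_rot: [-0.707, -0.023, 0.022, 0.707]
ft_force: [3.0, 2.4, 5.1]
grip_width: 0.02
```

Call:
jog_arm --pt "0 0 -0.5 0 0 0 0.8" --pt "0 0 -1 0 0 0 0.8" --pt "0 0 -1 0 0 0 0.8"

```text
time: 17.88
position: [0.5624, 0.2383, 0.0558]
tool_rot: [-0.707, -0.023, 0.022, 0.707]
ft_force: [3.6, 2.5, 5.0]
grip_width: 0.0199
```

Call:
jog_arm --pt "0 0 -0.5 0 0 0 0.8" --pt "0 0 -1 0 0 0 0.8" --pt "0 0 -1 0 0 0 0.8"

```text
time: 18.25
position: [0.5625, 0.2373, 0.0558]
tool_rot: [-0.707, -0.023, 0.022, 0.707]
ft_force: [5.5, 2.8, 4.4]
grip_width: 0.0198
```

```bash
python3 - <<'E'
from h import *;from rig import *
o=get_obs();q=o['position'][:2]-CO;print(o['time'],q@CX,q@CY,o['ft_force'])
c=camera('side');cv2.imwrite('pics/s9.png',cv2.resize(c['img'][140:240,200:300],None,fx=6,fy=6)[:,:,::-1])
E
```

```text
18.25 0.00026651393328443353 0.004372756578854345 [5.46466823 2.77205133 4.38567199]
```

View pics/s9.png

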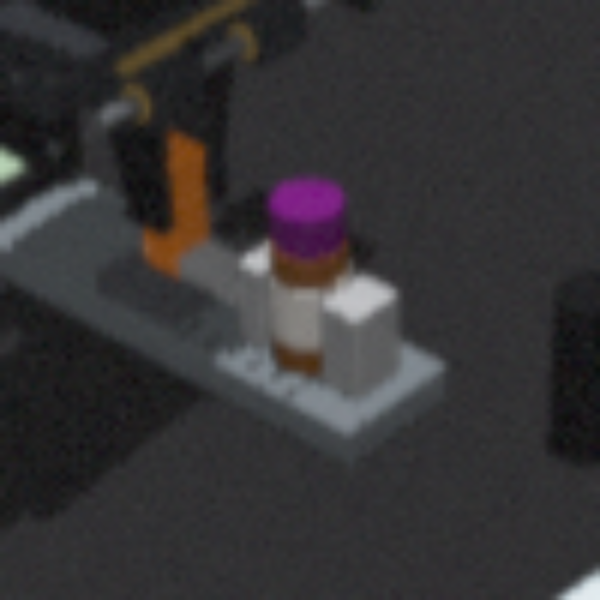

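Nearly there. There is a side force of +5.5 N in x, so the guide is pushing the grip to +x. I'll relieve it with +0.5 mm while pressing on.

Call:
jog_arm --pt "0.5 0 -0.5 0 0 0 0.8" --pt "0.5 0 -1 0 0 0 0.8" --pt "0.5 0 -1 0 0 0 0.8"

```text
time: 18.68
position: [0.5626, 0.2372, 0.0558]
tool_rot: [-0.706, -0.023, 0.022, 0.707]
ft_force: [1.9, 5.3, 6.4]
grip_width: 0.0202
```

Call:
jog_arm --pt "0 0 -0.5 0 0 0 0.8" --pt "0 0 -1 0 0 0 0.8" --pt "0 0 -1 0 0 0 0.8"

```text
time: 19.05
position: [0.5626, 0.2372, 0.0558]
tool_rot: [-0.706, -0.023, 0.022, 0.708]
ft_force: [2.4, 8.2, 5.8]
grip_width: 0.02
```

The motion has stopped at y = 0.2372 and the force is climbing to 8 N, so the vial is clamped. I'll press slightly more, hold, then let go.

Call:
jog_arm --pt "0 0 -0.5 0 0 0 0.8" --pt "0 0 -1 0 0 0 0.8" --pt "0 0 -1 0 0 0 0.8" --pt "0 0 -1 0 0 0 0.8"

```text
time: 19.55
position: [0.5626, 0.2371, 0.0559]
tool_rot: [-0.705, -0.023, 0.022, 0.708]
ft_force: [2.5, 10.7, 5.3]
grip_width: 0.0201
```

```bash
python3 - <<'E'
from h import *;from rig import *
o=get_obs();q=o['position'][:2]-CO;print(o['time'],q@CX,q@CY,o['ft_force'],o['moment'])
c=camera('side');cv2.imwrite('pics/s10.png',cv2.resize(c['img'][140:240,200:300],None,fx=6,fy=6)[:,:,::-1])
E
```

```text
19.55 0.0003523136787405834 0.004172101113082428 [ 2.52044812 10.73893213  5.27429246] [ 1.71133255 -0.45149908  0.00696402]
```

View pics/s10.png

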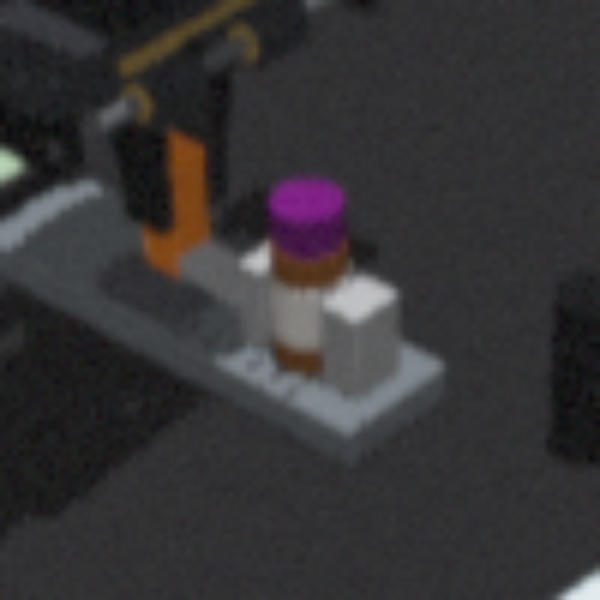

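The vial is held between both jaws (crop 305,280), upright. I'll back off 1 mm in command to unload, then release and rise.

Call:
jog_arm --pt "0 0 1 0 0 0 0.6" --pt "0 0 1 0 0 0 0.3" --pt "0 0 1 0 0 0 0.1" --pt "0 0 1 0 0 0 0.0" --pt "0 0 1 0 0 0 0.0" --pt "0 0 1 0 0 0 0.0" --pt "0 -20 1 0 0 0 0.0" --pt "0 -50 1 0 0 0 0.0" --pt "0 -85 1 0 0 0 0.0" --pt "0 -120 1 0 0 0 0.0" --pt "0 -140 1 0 0 0 0.0" --pt "0 -140 1 0 0 0 0.0" --pt "0 -140 1 0 0 0 0.0"

```text
time: 21.22
position: [0.5617, 0.2349, 0.1946]
tool_rot: [0.707, 0.022, -0.024, -0.707]
ft_force: [0.1, -0.1, -0.8]
grip_width: 0.0435
```

```bash
python3 - <<'E'
from h import *;from rig import *
o=get_obs();print(o['time'],o['position'],o['grip_width'],o['ft_force'])
c=camera('side');cv2.imwrite('pics/s11.png',cv2.resize(c['img'][140:240,200:300],None,fx=6,fy=6)[:,:,::-1])
c=camera('wrist');cv2.imwrite('pics/w11.png',c['img'][:,:,::-1])
E
```

```text
21.225 [0.56167515 0.23485103 0.19457619] 0.043534866717977794 [ 0.05860028 -0.09300682 -0.84759402]
```

View pics/s11.png

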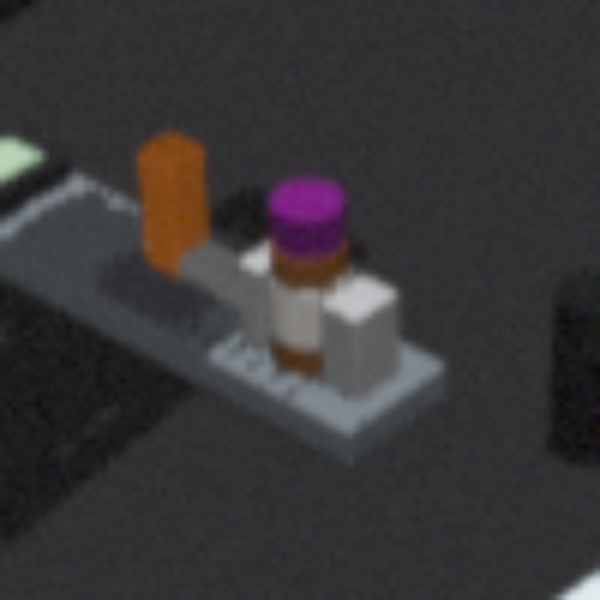

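View pics/w11.png

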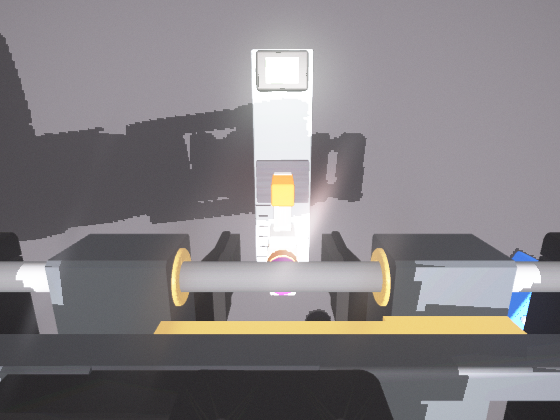

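Side view: grip (172,205), jaw and vial (305,280) stay closed and upright after release. In the wrist view the jaw looks square. I'll move the arm aside for a check from above.

Call:
jog_arm --pt "0 -10 30 0 0 0 0" --pt "0 -20 80 0 0 0 0" --pt "0 -20 130 0 0 0 0" --pt "0 -20 180 0 0 0 0" --pt "0 -20 220 0 0 0 0" --pt "0 -20 240 0 0 0 0" --pt "0 -20 240 0 0 0 0" --pt "0 -20 240 0 0 0 0"

```text
time: 22.32
position: [0.5471, 0.4729, 0.215]
tool_rot: [0.707, 0.022, -0.023, -0.706]
ft_force: [-1.0, -0.4, -0.2]
grip_width: 0.0433
```

```bash
python3 - <<'E'
from h import *;from rig import *
c=camera('top');cv2.imwrite('pics/t12.png',cv2.resize(c['img'][160:245,120:250],None,fx=5,fy=5,interpolation=cv2.INTER_CUBIC)[:,:,::-1])
o=get_obs();print(o['time'],o['position'],o['joint_velocities'].round(3))
Q={}
for k in ['purple','orange']:
    P,_,_=pts(c,mask(c,k));P=P[abs(P[:,:2]-CO).max(1)<.15]
    if len(P)<5: print(k,len(P));continue
    T=P[P[:,2]>np.percentile(P[:,2],90)-.005];q=T[:,:2].mean(0)-CO
    print(k,len(T),'cal',(q@CX).round(4),(q@CY).round(4),'z',T[:,2].mean().round(4))
E
```

```text
22.375 [0.54730175 0.47273656 0.21529008] [-0.004 -0.007 -0.003  0.004  0.     0.002]
purple 129 cal 0.0001 -0.0695 z 0.092
orange 28 cal -0.0012 0.0049 z 0.0826
```

View pics/t12.png

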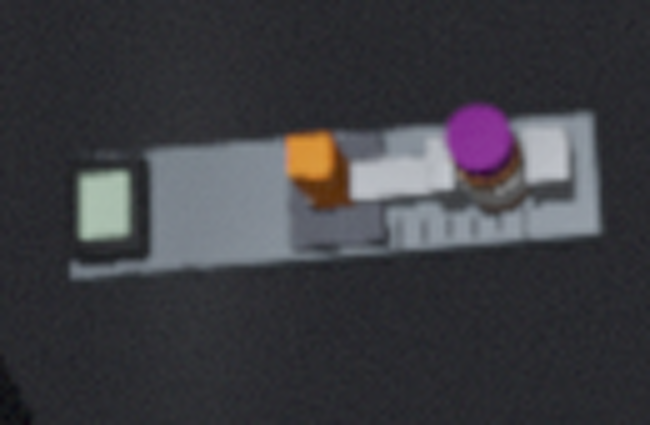

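The top view shows the purple cap (480,137) between both jaws and the jaw bar in line with the bed. The vial is at x = 0, y = -0.0695. Handing in.

```bash
python3 -c "
from rig import *
print(hand_in())"
```

```text
the job is handed in; nothing more can be done
None
```

I stood the purple-capped vial on the caliper bed, let go, and slid the moving jaw by its orange grip until it stopped on the vial. The push force at the stop was about 11 N. I then released the grip and moved the arm clear before handing in at about 22 s, inside the 43 s limit.

- **Vial position:** from the top camera it stands upright at x ≈ 0.000 m, y ≈ -0.0695 m in the caliper frame, inside the final -0.075 to -0.061 m window.
- **Jaw:** it looks square and closed in the top, side and wrist pictures. I judged squareness by eye and did not measure the angle.
- **Carriage travel:** the measured grip position of y ≈ 0.005 m gives about 0.060 m of travel. The expected value is 0.058 m, and the 2 mm difference is within the camera calibration.
- **Side force:** up to about 5.5 N while sliding. I relieved it with a 0.5 mm correction before the final press.
- **Camera disagreement:** the side camera read 3 to 4 mm lower along the caliper's y than the top and wrist cameras. I put this down to its viewing angle and used the other two.

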